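Mount the balloon tying tool and torque its clamp to the click

TASK

Take the grey balloon tying tool out of the white porcelain holder and seat it upright, fully home, in the square socket of the clamp stand. Then turn the stand's click wrench clockwise (seen from above) by its black knob until it breaks over with a click, stop at once without pushing it on to the end of its break-over travel, and let go. Do not knock the blue glass votive.

Things in the scene. Friction and masses are not known exactly. Their poses are not given: they have to be found in the camera images.
- tool (a point): centre of the 24 x 24 x 30 mm grip block of the loose grey plastic balloon tying tool (about 60 g), upright in the porcelain holder. A 16 x 16 mm stem runs 60 mm down from the block (last 10 mm only 10 x 10); two prongs rise to 43 mm above this point, within the block's outline. z up along the tool, x and y square to the block's faces; any quarter turn fits the socket
- holder: white porcelain block 66 x 66 x 60 mm high, fixed, with a 20 mm square well 45 mm deep in its top, in which the tool stands loosely; origin at the centre of its underside, sides along x and y
- slot (a point): centre of the mouth of the clamp stand's square metal socket, fixed, 70 mm above the table: about 19 x 19.4 mm, 45 mm deep, sides along this frame's x and y, with 45 degree lead-in lips rising 4 mm above the mouth. With the tool fully home its centre point is 30 mm above this one. z is up
- jaw (a point): top of the clamp's moving jaw, the socket's wall towards the wrench. Tightening draws it along the slot frame's +y, about 3.6 mm from its start until the wrench clicks, closing on the stem; overtightening draws it further
- pivot (a point): the click wrench's upright turning axis, 100 mm above the table, fixed, 70 mm from the slot along the slot frame's -y. Turning the wrench clockwise seen from above tightens: first a light run-down (under 2 N at the knob) of unknown angle, 0.05 to 0.4 rad, then it comes up snug at 7 to 8 N and rises over about 0.3 rad to about 11 N, where it breaks over (see knob)
- knob (a point): middle of the wrench's upright black knob: cylinder 22 mm across, 98 to 142 mm above the table, 100 mm from the axis, on a flat steel arm 14 mm wide, top at 98 mm; free space around. At the break-over the force at the knob falls from about 11 N to about half within 7 mm; 20 mm past the break it meets a hard stop. Let go, it springs back by itself; the screw stays tight
- votive: cobalt blue glass votive cup, 60 mm in diameter, 60 mm high, loose; origin at the centre of its underside
- pin (a point): top of the small steel tell-tale pin in the middle of the wrench's round dark hub (40 mm across, top at 117 mm), on its turning axis, 120 mm above the table. It rises evenly with the break-over, 4 mm over the whole 0.2 rad (20 mm at the knob), and sinks back when the wrench is let go. z is up
Things that resemble listed ones, but are neither listed nor needed, are in the scene too. Leave any brown or red look-alike of the part that bears tool alone.

How it is judged:
On the way, in this order (a step that is already met when the one before it is completed fails the run):
1. the tool stands fully home and upright in the socket (horizontal distance between tool and slot below 0.005 m and z of tool in the frame of slot below 0.033 m and angle between tool's own z axis and vertical below 0.1 rad), for 0.2 s.
2. the wrench has broken over: its pin has risen by 0.5 mm or more, with the jaw drawn up (z of pin in the frame of knob above 0.0005 m and distance of jaw from where it was at the start of the episode above 0.003 m).
At the end, for the whole second after the job is handed in: The tool stands in the socket, centre within 5 mm of the socket's and within 3 mm of fully home, tilted less than 0.1 rad; the jaw has been drawn up 3.0 to 4.4 mm (tight to the click, not beyond), and the wrench has been let go so that its pin is back down (under 0.4 mm) (all of step 1 and z of pin in the frame of knob below 0.0004 m and distance of jaw from where it was at the start of the episode between 0.003 and 0.0044 m); the robot touches nothing.
It fails at once if the wrench was pushed on after the click to nearly the end of its break-over travel (pin up 3.4 mm of 4: 17 mm of 20 past the break at the knob) (z of pin in the frame of knob above 0.0034 m).
It fails at once if the clamp was overtightened (jaw beyond 4.4 mm) (distance of jaw from where it was at the start of the episode above 0.0044 m).
It fails at once if the glass votive was knocked (moved over 30 mm or tipped) (distance of votive from where it was at the start of the episode above 0.03 m or angle between votive's own z axis and vertical above 0.4 rad).
It also fails if it takes over 64 s, if anything falls off the work surface, if the arm or the gripper's body presses on something with over 40 N, if the wrist force passes 120 N, or if a joint passes its speed limit or range.

ROBOT

A 6-joint arm with a two-finger parallel gripper is mounted at the origin on the work surface. World frame = base frame: x ahead of the robot, y to its left, z up, the work surface at z = 0. Lengths are in m, angles in rad, forces in N, time in s.
With the tool pointing down it reaches from about 0.425 to 1.125 m from the base axis. Payload 14.9 kg.
Tool frame: the origin (TCP) lies at the very end of the fingers, on their centre line; the grasp point (between the pads) lies 19 mm behind it; x points along the fingers, y is the direction in which the jaws open and shut, and the axes are right-handed (so a half turn about x gives the same grasp; the last joint's range is limited). The gripper opens to 91 mm and grips with 3 to 60 N. Pads are 32 mm wide; open, the fingers measure 118 mm over their backs; the gripper's body (76 mm by 178 mm) begins 60 mm behind the grasp point.
Start: joints at [-1.354, 0.379, 1.734, -0, 1.028, -0.033], TCP at [0.173, -0.678, 0.177] pointing down, gripper open.
Joint ranges: [-2.77, 2.77], [-0.74, 2.19], [0, 2.66], [-1.06, 4.2], [0.31, 2.87], [-3.08, 3.08]. Speed limits (rad/s): [1.89, 1.89, 2.39, 3.14, 3.14, 3.14].

INTERFACE

Orientations are given as a rotation vector (axis times angle).
In Python, from bench import bot gives the robot as it stands.
- The arm moves only by the tool step_arm, never from a script. Its argument "series" is a list of rows, each a list of 7 numbers: the shift along the tool's x, y, z in cm, then the turn, a rotation vector about the tool's x, y, z in degrees, then the closure, from 0 (fully open) to 1 (shut). A call has 1 to 12 rows; each row is the pose to reach, as a shift and turn from the pose measured when the call began, along the tool's axes at that moment; what a row does not reach only later rows make up. A row lasts 1/8 s, in which the tool goes at most 62.5 mm and 10.7 degrees, less where a joint would pass 70% of its speed; a pose out of reach is approached as far as the arm can. A call with a gripper value outside its range is refused whole. The fingers move at their own pace and stop on an object; "squeeze" is the grip in N (left out, the last holds). Time passes only in rows, so rows that repeat a pose let the fingers close. It gives the time, the measured TCP pose, the force and the opening at its end, in the units of the state.
- bot.read_state(): the state, without advancing time (a new reading comes with each control period).
- bot.capture(name): name is "side" or "top"; returns (picture, depth): 400x640x3 uint8, red, green, blue; 400x640 float32, m along the optical axis (not along the pixel's ray), 0 where there is no reading.
- bot.camera_model(name): a dict with "camera_matrix" (3x3 intrinsics, pixels), "pose" (4x4, takes a point from camera to world coordinates). Camera axes: x right, y down, z forward; pixel columns grow to the right and rows downward; lengths in m; the calibration is good to about 2 mm. A picture is of the moment at which its call begins. camera_model takes no time and is no camera call.
- bot.close_job(): hands the job in, once; it reports no verdict.
The state is a dict: "t": time; "qpos": joint angles; "qd": joint speeds; "tau": joint torques, N m; "ee_pos": TCP position; "orientation": TCP orientation; "wrist_force": force on the tool from outside, world axes, zero at the start; "ft_torque": the same for the moment, N m; "gripper_width": finger opening in m.
Only numpy, scipy, OpenCV 4.12 (cv2) and the standard library are available. Lean on these libraries where they do the work, as an engineer would, in place of code of your own. Each camera call takes 0.05 s, during which the arm holds its last target.

## Working session

There is one attempt and no reset: what is moved stays moved. The work goes in short steps, Python scripts to look and compute and a tool call to move; the robot and the scene stay as the last step left them, time stands still between calls to the robot, and variables do not carry over. Pictures are saved under pics/ and viewed, and the job is handed in when it is done.

Besides the shell and the picture viewer there is one more tool, called as name(argument=value, ...) on one line, values as JSON. step_arm: Moves the arm, as the interface text tells. Its arguments: {"type":"object","properties":{"series":{"type":"array","items":{"type":"array","items":{"type":"number"}}},"squeeze":{"type":"number"}},"required":["series"]}

```bash
mkdir -p pics; cat > h.py <<'E'
import numpy as np, cv2
from bench import bot
def save(n,f):
    im,d=bot.capture(n); cv2.imwrite('pics/%s.png'%f,im[:,:,::-1]); np.savez('pics/%s.npz'%f,im=im,d=d); return im,d
def pts(n,d):
    m=bot.camera_model(n);K=m['camera_matrix'];T=np.array(m['pose'])
    v,u=np.mgrid[:d.shape[0],:d.shape[1]]
    c=np.stack([(u-K[0][2])/K[0][0]*d,(v-K[1][2])/K[1][1]*d,d],-1)
    P=c@T[:3,:3].T+T[:3,3]; P[d==0]=np.nan; return P
def ray(n,u,v,z):
    m=bot.camera_model(n);K=np.array(m['camera_matrix']);T=np.array(m['pose'])
    r=T[:3,:3]@np.linalg.inv(K)@[u,v,1]; return T[:3,3]+r*(z-T[2,3])/r[2]
E
python3 - <<'E'
from h import *
np.set_printoptions(precision=4,suppress=True)
for n in('top','side'):
    save(n,n+'0'); m=bot.camera_model(n); print(n,m)
print(bot.read_state())
E
```

```text
top {'camera_matrix': array([[378.691 ,   0.    , 318.1198],
       [  0.    , 378.691 , 204.221 ],
       [  0.    ,   0.    ,   1.    ]]), 'pose': array([[-0.0266, -0.992 ,  0.1232,  0.4209],
       [-0.9995,  0.0287,  0.0152, -0.0067],
       [-0.0186, -0.1227, -0.9923,  0.9358],
       [ 0.    ,  0.    ,  0.    ,  1.    ]])}
side {'camera_matrix': array([[381.3236,   0.    , 323.3384],
       [  0.    , 381.3236, 199.3012],
       [  0.    ,   0.    ,   1.    ]]), 'pose': array([[ 0.999 , -0.0179,  0.042 ,  0.5001],
       [-0.0433, -0.6609,  0.7492, -0.5448],
       [ 0.0143, -0.7502, -0.661 ,  0.5938],
       [ 0.    ,  0.    ,  0.    ,  1.    ]])}
{'t': 0.1, 'qpos': array([-1.3543,  0.3794,  1.7347, -0.    ,  1.0285, -0.0332]), 'qd': array([ 0.0013, -0.0007, -0.0015,  0.0005, -0.0006, -0.0007]), 'tau': array([  0.0009, -76.5047, -43.5296,   0.0651,   0.0399,  -0.    ]), 'ee_pos': array([ 0.1729, -0.6779,  0.1762]), 'orientation': array([ 2.0889,  0.2633, -2.0891]), 'wrist_force': array([ 0.5204,  0.1073, -0.0473]), 'ft_torque': array([-0.0043, -0.0093,  0.0182]), 'gripper_width': 0.09125138952271099}
```

View pics/top0.png

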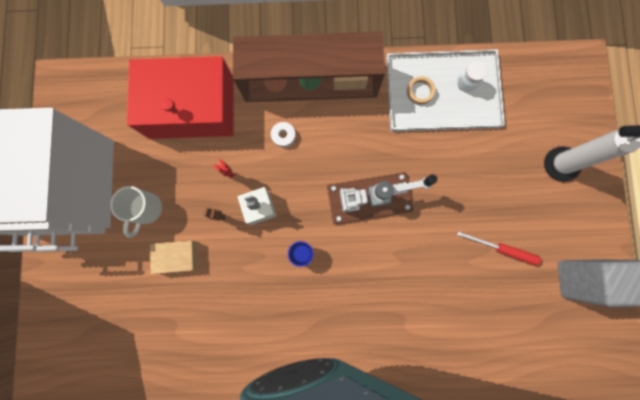

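View pics/side0.png

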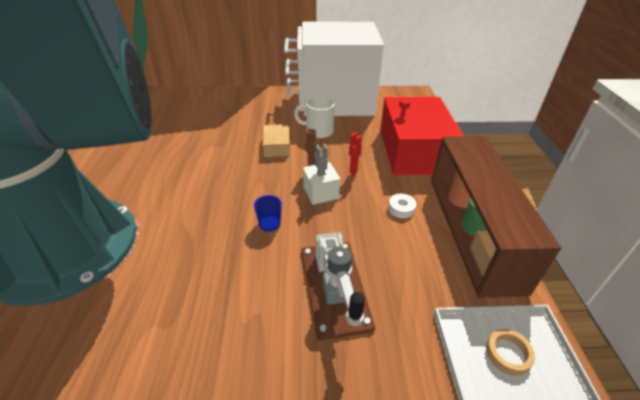

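```bash
python3 - <<'E'
from h import *
a=np.load('pics/top0.npz')['im'];c=a[155:285,190:450];cv2.imwrite('pics/tc0.png',cv2.resize(c,None,fx=3,fy=3,interpolation=2)[:,:,::-1])
a=np.load('pics/side0.npz')['im'];c=a[120:340,235:395];cv2.imwrite('pics/sc0.png',cv2.resize(c,None,fx=2.7,fy=2.7,interpolation=2)[:,:,::-1])
np.set_printoptions(precision=3,suppress=True)
P=pts('top',np.load('pics/top0.npz')['d'])
for z0,z1,n in((.01,.2,'all'),):
    m=(P[...,2]>z0)&(P[...,2]<z1)
h=P[155:285:3,200:450:4,2]
for r in h[::1]: print(' '.join('%3d'%(x*1000) if x==x else '  .' for x in r))
E
```

```text
2   1  -1   1  -1  -3   0   0   0   0   4   0   0   .   0   1   0   0   0   2   0  -1   1   1   0   3   0  -1   0   3  -2   0  -1   0   0   0   0   1   0   2   1  -2  -3   0   0  -2   0   2  -1   0   1  -1  -4   0   0   0   1  -1  -1   0   0   2   0
  0   0   0  -1  -2  -1  -1  -1  -1   0   0   0   1   4  -3   0   0   2   0   0  -1   1   0   0  -2   0   0   0   0   1   0  -2   0   0   0   0   0   2   0   0  -2   1   0  -1   1  -2  -3   0   0   0  -4  -1  -3   1   0   2  -4   0   1   1   2   0  -1
 -2  -1   1  -3   0 116   0   0   2   0   0   0  -2  -2  -3  -1   0   1   1   0   0   2   0   0  -1   0   0  -1  -2  -1   0   1   0   1   1   1   0   1   0   0   0  -1   1   0   1  -3   0   0  -1   0   0   1   0   0   0   0   0  -4   0   1   0   0  -2
 -2   1  -3  -2  -3  89 117  -2   0   0   0   0   0  -2   0   0   2  -1   0   0   0  -2   1  -2   1   0   0   1   0  -2   0   1   0   1   1   0   0   0   0  -1   2   0  -3  -1   0   0   1   1   0   0  -1   0   3   0   0   0   0   0  -2   1   0   2  -1
 -2   0   0   1 119  87  89  92   1   0  -1  -1   0  -2   0   0   1  -2  -2   0  -2   1  -1  -
[... 9285 characters left out ...]
   2   0  -2  -2   1   0  -1   0   0   0   0  -3   0   2   0   3   1  -1  -1  -1   0   0   0  -1   0   0   1  -1   1  -1   0   1   0   0   1  -1   0   0   0  -2  -1   2   0   0   2   1  -1   0   0
  0  -1   0   0   1  -1   0   0   0  -1   0  -1   0  -2  -1   3   0   0   0   2   0  -1   1   0  -2   3  -1   0   0   0   0   2   0  -1  -3   0   0   0   1  -1   0  -3  -2  -1   0   0   0  -2   3   0   0   2   0  -1  -1   2   0   0   1   0  -1   2   0
  0   0   3  -3   0   0   0   0   0  -1  -2   0   0   2   0  -1  -1  -1   1  -1   3  -4   0  -1   0   0   1   2   0  -2  -1   1  -1   3  -1   0   0  -4   0   0  -1  -1   3   1   0   2   0   0  -2   1   0   0   0   0  -1   2   0  -1   3  -1   2   0   3
```

```bash
ls pics
```

```text
sc0.png
side0.npz
side0.png
tc0.png
top0.npz
top0.png
```

View pics/tc0.png

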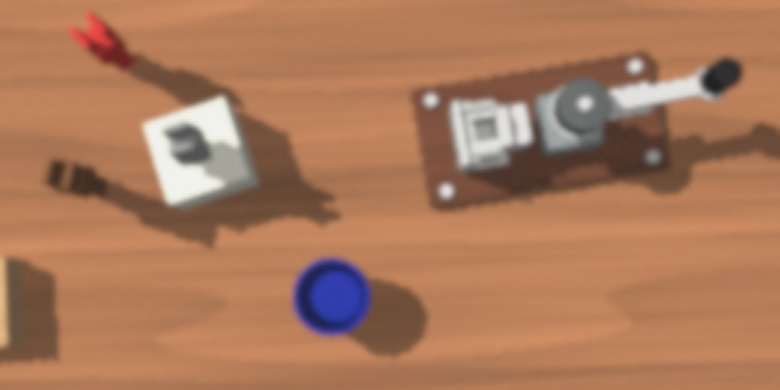

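View pics/sc0.png

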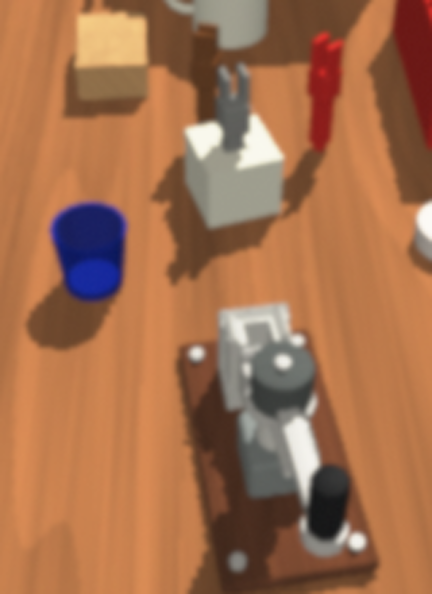

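```bash
python3 - <<'E'
from h import *
np.set_printoptions(precision=4,suppress=True)
for n in('top','side'):
    f=np.load('pics/%s0.npz'%n); im,d=f['im'],f['d']; P=pts(n,d)
    if n=='top': box=lambda u0,u1,v0,v1:(slice(v0,v1),slice(u0,u1))
    regs={'top':dict(hold=(235,280,180,230),stand=(340,370,185,215),hub=(365,400,170,205),knob=(415,445,165,195)),
     'side':dict(hold=(300,345,130,205),stand=(310,350,230,275),hub=(320,360,235,280),knob=(340,370,285,330))}[n]
    zr=dict(hold=[(.055,.065),(.099,.108),(.125,.14)],stand=[(.070,.079)],hub=[(.112,.1185)],knob=[(.137,.146)])
    for k,(u0,u1,v0,v1) in regs.items():
        Q=P[v0:v1,u0:u1].reshape(-1,3)
        for a,b in zr[k]:
            q=Q[(Q[:,2]>a)&(Q[:,2]<b)]
            if len(q)<5: print(n,k,a,len(q));continue
            r=cv2.minAreaRect((q[:,:2]*1000).astype(np.float32))
            print(n,k,a,len(q),'mean',q.mean(0),'rect mm',np.round(r[0],1),np.round(r[1],1),round(r[2],1))
    # holder outline incl. all z>.05
E
```

```text
top hold 0.055 617 mean [0.5302 0.1512 0.0597] rect mm [532.2 153.8] [66.6 66.5] 17.7
top hold 0.099 55 mean [0.5319 0.151  0.1038] rect mm [530.7 152.9] [20.6 23.9] 19.7
top hold 0.125 64 mean [0.5318 0.1529 0.1315] rect mm [532.4 153.4] [22.2 19.8] 16.7
top stand 0.07 193 mean [ 0.5403 -0.0664  0.0731] rect mm [541.3 -71. ] [47.7 42.2] 8.8
top hub 0.112 226 mean [ 0.5502 -0.14    0.1162] rect mm [ 551.1 -140. ] [37.9 37.6] 0.4
top knob 0.137 84 mean [ 0.5666 -0.2382  0.1412] rect mm [ 567.  -238.3] [19.1 21.4] 88.1
side hold 0.055 469 mean [0.5314 0.1498 0.0589] rect mm [524.5 179.9] [ 66.5 125.5] 17.0
side hold 0.099 98 mean [0.5254 0.1764 0.1034] rect mm [522.8 193.4] [ 24.3 109.5] 13.9
side hold 0.125 47 mean [0.5325 0.1506 0.13  ] rect mm [532.5 151.9] [22.  18.5] 15.3
side stand 0.07 186 mean [ 0.5394 -0.0649  0.0726] rect mm [541.7 -72.1] [47.9 39.2] 9.4
side hub 0.112 350 mean [ 0.5503 -0.1433  0.116 ] rect mm [ 550.6 -142.3] [38.3 38.4] 78.3
side knob 0.137 168 mean [ 0.5666 -0.2409  0.1409] rect mm [ 566.8 -240.1] [20.  20.4] 70.2
```

```bash
python3 - <<'E'
from h import *
from scipy.spatial.transform import Rotation as R
np.set_printoptions(precision=4,suppress=True)
f=np.load('pics/top0.npz');P=pts('top',f['d'])
for k,(u0,u1,v0,v1) in dict(red=(212,236,155,180),brown=(203,228,205,225),vot=(285,316,238,270)).items():
    Q=P[v0:v1,u0:u1].reshape(-1,3);q=Q[Q[:,2]>.03]; print(k,q.min(0),q.max(0),q.mean(0))
s=bot.read_state();print(R.from_rotvec(s['orientation']).as_matrix())
# slot frame maps
a=np.radians(8.9);X=np.array([np.cos(a),np.sin(a)]);Y=np.array([-np.sin(a),np.cos(a)])
o=np.array([.5508,-.141])+.07*Y; print('slot',o)
for n in('top','side'):
    f=np.load('pics/%s0.npz'%n);P=pts(n,f['d']).reshape(-1,3)
    l=np.c_[(P[:,:2]-o)@X,(P[:,:2]-o)@Y]*1000
    g=np.full((26,17),-1)
    for (x,y),z in zip(l,P[:,2]):
        if z==z and abs(x)<34 and abs(y)<50:
            i,j=int((50-y)//4),int((x+34)//4); g[i,j]=max(g[i,j],z*1000)
    print(n,'cols x -32..',); 
    for i,r in enumerate(g): print('%4d'%(48-4*i),' '.join('%3d'%v for v in r))
E
```

```text
red [0.6013 0.2067 0.0309] [0.6308 0.2344 0.1202] [0.6134 0.2191 0.0908]
brown [0.4971 0.2301 0.0332] [0.5223 0.2566 0.1213] [0.5095 0.2406 0.0942]
vot [0.3884 0.0213 0.0301] [0.4456 0.0791 0.0637] [0.4165 0.0531 0.0533]
[[-0.0002  0.2471 -0.969 ]
 [ 0.001  -0.969  -0.2471]
 [-1.     -0.001  -0.    ]]
slot [ 0.54   -0.0718]
top cols x -32..
  48  14  11  12  11  14  10  13  14  12  12  12  12  12  11  12  11  13
  44  12  11  13  12   9  14  13  12  14  13  14  11  12  12  12  14  12
  40  12  14  10  13  12  13  13  13  11  10  14  13  11  13  13  11   7
  36  16  11  12  13  14  11  11  11  12  14  12  11  13  14  14  11  13
  32  16  13  13  11  12  11  11  13  12  15  12  13  11  11  12  15  12
  28  13  10  14  14  13  11  13  14  12  10  14  10  13  11  10  16  11
  24  10  14  14  67  34  45  65  31  37  11  12  14  15  13  13  13  14
  20  11  13  75  76  73  76  75  76  74  74  75  77  75  75  74  10  13
  16  14  10  71  74  75  74  75  75  75  76  75  75  74  77  75  -1  -1
  12  14  16  68  72  75  69  71  72  68  72  69  70  72  77  70  -1  -1
   8  12  12  13  67  76  7
[... 2356 characters left out ...]
 71  71  -1  -1  -1  -1  -1  -1  -1  -1  -1
 -20  12  12  12  12  46  72  71  -1  -1  -1  -1  -1  -1  -1  -1  -1  -1
 -24  11  10  12  11  64  67  65  -1  -1  -1  -1  -1  -1  -1  -1  -1  -1
 -28  12  11  12  12  63  66  -1  -1  -1  -1  -1  -1  -1  -1  -1  -1  -1
 -32  11  11  12  12  66  65  -1  -1  -1  -1  -1  -1  -1  -1  -1  -1  -1
 -36  10  12  14   8  -1  62  -1  -1  -1  -1  -1  -1  -1  -1  -1  -1  11
 -40  12  12  10  12  -1  -1  -1  -1  -1  -1  -1  -1  -1  -1  -1  -1  10
 -44  12  12  12  -1  -1  -1  -1  -1  -1  -1  -1  -1  -1  -1  -1  -1  13
 -48  12  11  42  45  46  -1  -1 113  -1  -1  -1  -1  -1  -1  -1  -1  11
 -52  -1  -1  -1  -1  -1  -1  -1  -1  -1  -1  -1  -1  -1  -1  -1  -1  -1
```

```bash
python3 - <<'E'
from h import *
np.set_printoptions(precision=4,suppress=True)
o=np.array([.54,-.0718])
for n in('top','side'):
    f=np.load('pics/%s0.npz'%n);P=pts(n,f['d']).reshape(-1,3)
    Q=P[(np.hypot(*(P[:,:2]-o).T)<.045)]
    # yaw from left ridge, right ridge, back ridge lines
    for a in (8.9,):
        a=np.radians(a);X=np.array([np.cos(a),np.sin(a)]);Y=np.array([-np.sin(a),np.cos(a)])
        l=np.c_[(Q[:,:2]-o)@X,(Q[:,:2]-o)@Y]*1000;z=Q[:,2]*1000
        m=(z>71)&(abs(l[:,1])<9)
        L=l[m&(l[:,0]<0)];Rr=l[m&(l[:,0]>0)]
        B=l[(z>72)&(l[:,1]>13)&(l[:,1]<24)]; J=l[(z>71)&(l[:,1]<-11)]
        print(n,'L',L.mean(0),L[:,0].min(),L[:,0].max(),len(L),'R',Rr.mean(0),Rr[:,0].min(),Rr[:,0].max(),len(Rr))
        print(' B',B.min(0),B.max(0),'slope',np.degrees(np.arctan(np.polyfit(B[:,0],B[:,1],1)[0])),'J',J.min(0),J.max(0))
        p=l[(z>62)];print(' all>62',np.percentile(p,[1,99],axis=0))
im=np.load('pics/top0.npz')['im'][180:220,335:375]
cv2.imwrite('pics/s0.png',cv2.resize(im,None,fx=14,fy=14,interpolation=2)[:,:,::-1])
m=bot.camera_model('top');K=m['camera_matrix'];T=m['pose']
g=cv2.cvtColor(im,cv2.COLOR_RGB2GRAY)
for r in g[8:30,8:34]: print(' '.join('%3d'%v for v in r))
E
```

```text
top L [-15.8419  -0.9392] -20.01361873096452 -10.3682072201178 27 R [17.4391  0.7729] 11.282677812233633 22.21321245529552 28
 B [-22.4839  13.0312] [24.2807 21.6863] slope -0.38543610596509115 J [-12.1613 -20.2052] [ 13.83   -13.6134]
 all>62 [[-22.1674 -32.8309]
 [ 23.7339  21.8042]]
side L [-16.4233  -0.5731] -19.1838247970354 -9.616922984679565 25 R [18.3913  0.0566] 14.73832434406983 21.735883317010895 26
 B [-22.4684  13.1251] [25.3902 19.2962] slope -0.3194916360539671 J [-12.825  -18.9246] [ -3.1422 -16.341 ]
 all>62 [[-22.4662 -31.9103]
 [ 24.4505  18.7646]]
141 140 143 140 135 137 144 154 161 163 160 144 121 104  98  98  98 102 108 114 117 113 104  98 100 114
176 176 183 179 175 174 179 186 192 191 186 172 151 135 129 126 125 133 148 159 164 152 126 105 102 117
194 191 198 198 195 191 190 192 192 191 189 188 180 174 173 167 159 169 191 207 208 189 152 114 103 116
198 186 189 190 190 189 188 188 189 191 193 196 198 204 209 200 184 194 216 224 223 209 168 123 105 114
196 176 178 187 191 192 193 195 199 202 201 199 206 218 221 213 195 201 220 227 227 217 181 133 105 110
198 17
[... 1061 characters left out ...]
 223 223 224 224 224 222 215 201 187 170 151 134 132 139 136 123 102  78  64
209 218 206 195 209 221 223 223 222 220 218 216 211 196 172 146 127 113 103  98  97  90  81  71  62  61
201 219 212 197 205 213 214 212 208 204 199 194 187 174 153 129 105  88  80  77  73  69  65  61  60  59
196 217 213 194 191 194 191 185 179 173 169 163 158 153 146 130 103  78  68  65  63  61  60  60  61  60
190 215 213 190 179 181 173 159 148 142 138 136 135 139 141 132 107  79  64  60  61  61  60  61  60  60
184 210 208 183 168 169 160 140 130 127 126 127 129 135 137 129 105  78  64  61  61  61  60  61  60  60
170 188 182 158 145 144 142 134 127 124 123 123 124 124 121 111  92  73  62  61  61  61  60  61  61  60
```

View pics/s0.png

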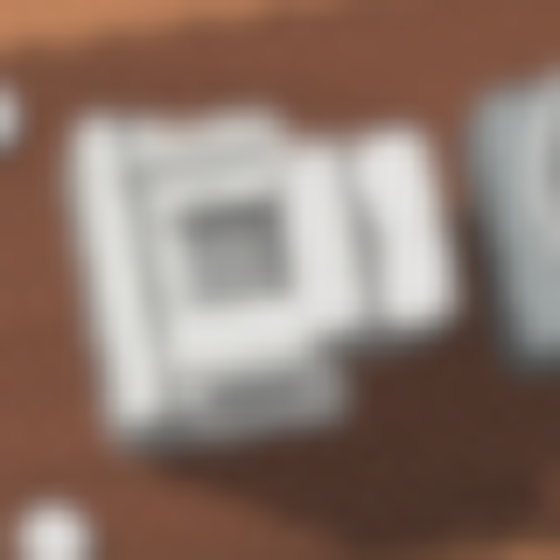

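```bash
cat >> h.py <<'E'
from scipy.spatial.transform import Rotation as R
def go(x,y,z,yaw):
    "tool-frame delta to TCP pose, jaw axis y at world angle yaw deg"
    s=bot.read_state();M=R.from_rotvec(s['orientation']).as_matrix();a=np.radians(yaw)
    ty=np.array([np.cos(a),np.sin(a),0]);tx=np.array([0,0,-1.]);T=np.c_[tx,ty,np.cross(tx,ty)]
    d=M.T@(np.array([x,y,z])-s['ee_pos'])*100
    r=R.from_matrix(M.T@T).as_rotvec(degrees=True)
    print('to',(x,y,z,yaw),'cm',np.round(d,2),'deg',np.round(r,2))
def st():
    s=bot.read_state();M=R.from_rotvec(s['orientation']).as_matrix()
    print('t',round(s['t'],2),'p',np.round(s['ee_pos'],4),'yaw',round(np.degrees(np.arctan2(M[1,1],M[0,1])),2),'tilt',np.round(M[:,0],3),'F',np.round(s['wrist_force'],2),'w',round(s['gripper_width'],4),'q',np.round(s['qpos'],2))
E
python3 -c "
from h import *
st();go(.52,-.35,.21,-30)"
```

```text
t 0.1 p [ 0.1729 -0.6779  0.1762] yaw -75.69 tilt [-0.     0.001 -1.   ] F [ 0.52  0.11 -0.05] w 0.0913 q [-1.35  0.38  1.73 -0.    1.03 -0.03]
to (0.52, -0.35, 0.21, -30) cm [ -3.36 -23.2  -41.73] deg [-4.569e+01 -2.000e-02  5.000e-02]
```

step_arm(series=[[-0.4,-2.9,-5.2,-5.7,0,0,0],[-0.8,-5.8,-10.4,-11.4,0,0,0],[-1.3,-8.7,-15.6,-17.1,0,0,0],[-1.7,-11.6,-20.8,-22.8,0,0,0],[-2.1,-14.5,-26.0,-28.5,0,0,0],[-2.5,-17.4,-31.2,-34.2,0,0,0],[-3.0,-20.3,-36.5,-40,0,0,0],[-3.4,-23.2,-41.7,-45.7,0,0,0]], squeeze=25)

```text
t: 1.1
ee_pos: [0.5208, -0.3484, 0.2105]
orientation: [1.582, 0.918, -1.581]
wrist_force: [0.5, -1.4, -0.1]
gripper_width: 0.0912
```

```bash
python3 -c "
from h import *
st();go(.532,.153,.20,17.5)"
```

```text
t 1.1 p [ 0.5208 -0.3484  0.2105] yaw -29.8 tilt [-0.     0.001 -1.   ] F [ 0.47 -1.42 -0.07] w 0.0912 q [-0.63  0.23  1.87  0.    1.05 -0.11]
to (0.532, 0.153, 0.2, 17.5) cm [  1.1  -23.95 -44.07] deg [-4.73e+01 -6.00e-02  2.00e-02]
```

step_arm(series=[[0,-2.8,-5.2,-5.6,0,0,0],[0,-5.6,-10.4,-11.1,0,0,0],[0,-8.4,-15.6,-16.7,0,0,0],[0,-11.2,-20.7,-22.3,0,0,0],[0,-14.1,-25.9,-27.8,0,0,0],[0,-16.9,-31.1,-33.4,0,0,0],[0,-19.7,-36.3,-39,0,0,0],[0,-22.5,-41.4,-44.5,0,0,0],[0,-23.95,-44.07,-47.3,0,0,0.2],[0,-23.95,-44.07,-47.3,0,0,0.2]])

```text
t: 2.35
ee_pos: [0.5316, 0.1547, 0.2107]
orientation: [0.979, 1.341, -0.979]
wrist_force: [-0.2, 0.4, -0.7]
gripper_width: 0.0748
```

```bash
python3 -c "
from h import *
st();go(.532,.153,.073,17.5)"
```

```text
t 2.35 p [0.5316 0.1547 0.2107] yaw 17.67 tilt [-0.001  0.001 -1.   ] F [-0.25  0.39 -0.66] w 0.0748 q [ 0.24  0.11  2.01  0.    1.03 -0.07]
to (0.532, 0.153, 0.073, 17.5) cm [ 1.377e+01 -1.000e-02  1.900e-01] deg [ 0.17 -0.06  0.02]
```

step_arm(series=[[2,0,0.19,0,0,0,0.2],[5,0,0.19,0,0,0,0.2],[8.5,0,0.19,0,0,0,0.2],[11.5,0,0.19,0,0,0,0.2],[13.2,0,0.19,0,0,0,0.2],[13.7,0,0.19,0,0,0,0.2],[13.7,0,0.19,0,0,0,0.2]])

```text
t: 3.22
ee_pos: [0.5325, 0.1529, 0.0742]
orientation: [0.98, 1.34, -0.979]
wrist_force: [1.3, -0.9, 0.4]
gripper_width: 0.0728
```

```bash
python3 -c "
from h import *
st();save('side','s1');save('top','t1')
for n,b in(('s1',(110,220,270,370)),('t1',(150,260,200,310))):
    a=np.load('pics/%s.npz'%n)['im'][b[0]:b[1],b[2]:b[3]];cv2.imwrite('pics/%sc.png'%n,cv2.resize(a,None,fx=5,fy=5,interpolation=2)[:,:,::-1])"
```

```text
t 3.23 p [0.5325 0.1529 0.0742] yaw 17.66 tilt [-0.     0.001 -1.   ] F [ 1.27 -0.93  0.45] w 0.0728 q [ 0.24  0.3   2.07  0.    0.77 -0.07]
```

View pics/s1c.png

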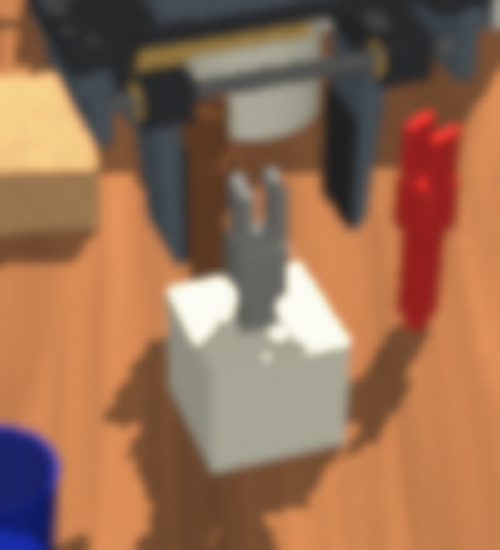

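The side view shows the tool's block (crop ~258,270) centred between the open fingers, clear of the red and brown look-alikes. I'll close the gripper now.

step_arm(series=[[0,0,0,0,0,0,0.9],[0,0,0,0,0,0,0.9],[0,0,0,0,0,0,0.9],[0,0,0,0,0,0,0.9],[0,0,0,0,0,0,0.9],[0,0,0,0,0,0,0.9]], squeeze=25)

```text
t: 4.08
ee_pos: [0.5328, 0.1531, 0.0746]
orientation: [0.98, 1.34, -0.978]
wrist_force: [-1.0, 0.5, -0.2]
gripper_width: 0.0218
```

```bash
python3 -c "
from h import *
st()"
```

```text
t 4.08 p [0.5328 0.1531 0.0746] yaw 17.67 tilt [ 0.001  0.001 -1.   ] F [-0.97  0.46 -0.15] w 0.0218 q [ 0.24  0.3   2.07  0.    0.77 -0.07]
```

step_arm(series=[[-1,0,0,0,0,0,0.9],[-3,0,0,0,0,0,0.9],[-6,0,0,0,0,0,0.9],[-9,0,0,0,0,0,0.9],[-11,0,0,0,0,0,0.9],[-11,0,0,0,0,0,0.9]])

```text
t: 4.82
ee_pos: [0.5336, 0.1532, 0.1865]
orientation: [0.982, 1.338, -0.976]
wrist_force: [0.1, 0.3, -1.1]
gripper_width: 0.0217
```

```bash
python3 -c "
from h import *
st();go(.541,-.0717,.185,8.7);save('side','s2');save('top','t2')
for n,b in(('s2',(50,220,250,410)),('t2',(150,260,200,310))):
    a=np.load('pics/%s.npz'%n)['im'][b[0]:b[1],b[2]:b[3]];cv2.imwrite('pics/%sc.png'%n,cv2.resize(a,None,fx=3.5,fy=3.5,interpolation=2)[:,:,::-1])"
```

```text
t 4.83 p [0.5336 0.1532 0.1865] yaw 17.67 tilt [ 0.004  0.002 -1.   ] F [ 0.06  0.34 -1.11] w 0.0217 q [ 0.24  0.14  2.03  0.    0.97 -0.07]
to (0.541, -0.0717, 0.185, 8.7) cm [ 0.1  -6.13 21.65] deg [ 8.97 -0.06 -0.23]
```

View pics/s2c.png

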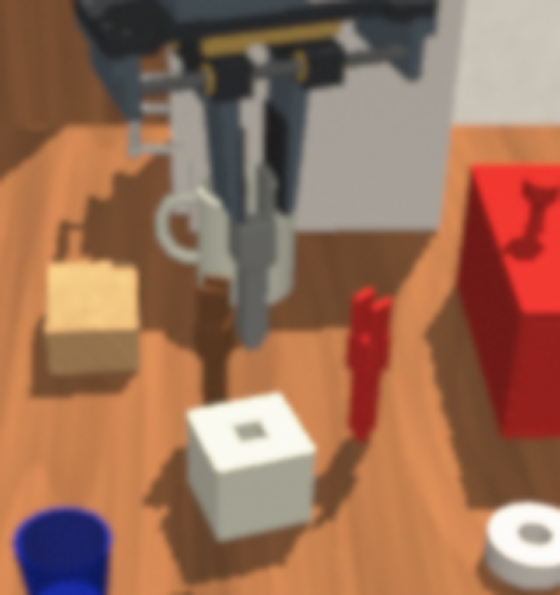

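```bash
python3 - <<'E'
from h import *
np.set_printoptions(precision=1,suppress=True,linewidth=150)
f=np.load('pics/s2.npz');P=pts('side',f['d']);im=f['im']
s=bot.read_state();M=R.from_rotvec(s['orientation']).as_matrix()
L=(P-s['ee_pos'])@M*1000  # tool frame mm x down,y jaw,z
for v in range(92,152,3):
    print(v,' '.join('%4d/%3d/%3d'%tuple(L[v,u]) if np.isfinite(L[v,u,0]) and np.abs(L[v,u]).max()<99 else '-' for u in range(308,338,2)))
a=im[85:155,295:350];cv2.imwrite('pics/s2d.png',cv2.resize(a,None,fx=8,fy=8,interpolation=2)[:,:,::-1])
E
```

```text
92 -  -74/-22/ -7  -79/-22/  4  -86/-23/ 19  -85/-19/ 19  -85/-15/ 19 - - -  -68/ 11/ -7  -73/ 11/  2  -79/ 10/ 15  -79/ 14/ 17  -80/ 17/ 19  -78/ 22/ 16
95 -  -67/-22/ -7  -74/-22/  6  -78/-22/ 16  -78/-18/ 18  -77/-14/ 17 - - -  -62/ 11/ -7  -67/ 11/  4  -72/ 11/ 14  -73/ 14/ 17  -72/ 18/ 17 -
98 -  -60/-21/ -9  -66/-21/  3  -72/-22/ 17 -  -71/-14/ 17 - -  -58/  5/ -3  -59/  9/ -1  -61/ 11/  3  -67/ 10/ 16  -67/ 14/ 18  -68/ 17/ 20 -
101 -  -53/-21/-10  -58/-21/  1  -64/-21/ 14  -66/-18/ 17  -66/-14/ 19  -59/ -6/  6 -  -53/  4/  0  -58/  5/  9  -57/  9/  9  -60/ 11/ 14  -62/ 13/ 19  -60/ 18/ 18 -
104 -  -43/-19/-16  -50/-19/ -1  -57/-20/ 12  -60/-18/ 18  -59/-14/ 17  -53/ -6/  8 -  -46/  5/ -1  -50/  6/  6  -50/ 10/  8  -53/ 11/ 15  -54/ 15/ 17  -54/ 18/ 19 -
107 - -  -43/-19/ -2  -50/-20/ 11  -54/-18/ 18  -52/-14/ 17  -48/ -7/ 10 -  -39/  5/ -2  -44/  6/  7  -44/ 10/  8  -48/ 10/ 17  -48/ 14/ 18  -48/ 18/ 19 -
110 - - -  -38/-16/  0  -47/-18/ 18  -46/-14/ 18  -41/ -7/ 11  -31/  2/ -5  -33/  5/ -1  -38/  5/  9  -38/  9/  9  -41/ 11/ 16  -41/ 15/ 17 - -
113 - - - -  -28/-11/ -2  -39
[... 702 characters left out ...]
 8 - - - - -
134   70/ -2/-84   70/  2/-83   69/  6/-80   69/ 10/-79 -   20/ -7/ -1   15/ -6/  8   16/ -1/  7   17/  2/  7   18/  7/  7 - - - - -
137   79/ -2/-85   79/  2/-83   77/  6/-80   78/ 11/-80 -   28/ -7/ -1   23/ -5/  7   24/  0/  6   24/  3/  7   25/  7/  8 - - - - -
140   88/ -2/-86   88/  2/-84   86/  6/-81   86/ 10/-78   97/ 20/-93   34/ -7/  0   30/ -5/  7   31/ -1/  8   33/  3/  6   34/  8/  6 - - - - -
143   97/ -1/-87   96/  2/-84   97/  7/-84   97/ 11/-82 -   44/ -6/ -3   39/ -5/  6   40/  0/  5   40/  3/  6   40/  7/  8 - - - - -
146 - - - - - -   44/ -6/  8   47/  0/  6   47/  3/  7   47/  7/  8 - - - - -
149 - - - - - -   57/ -3/  1   55/  0/  5   57/  4/  4 - - - - - -
```

View pics/s2d.png

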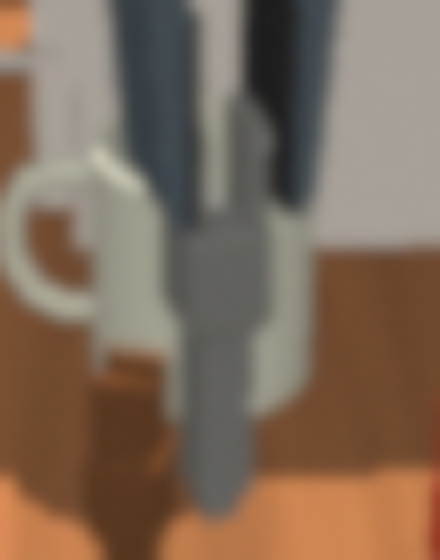

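```bash
python3 - <<'E'
from h import *
np.set_printoptions(precision=1,suppress=True,linewidth=150)
a=np.radians(17.66);ty=np.array([np.cos(a),np.sin(a),0]);tx=np.array([0,0,-1.]);M=np.c_[tx,ty,np.cross(tx,ty)]
for n,c in(('side','s1'),('top','t1')):
    f=np.load('pics/%s.npz'%c);P=pts(n,f['d'])
    L=(P-np.array([.5325,.1529,.0742]))@M*1000
    m=(np.abs(L[...,1])<70)&(np.abs(L[...,1])>30)&(abs(L[...,2])<25)&(L[...,0]>-140)&(L[...,0]<-2)
    q=L[m]; print(c,len(q))
    h,e=np.histogram(q[:,0],bins=np.arange(-140,0,6)); print(list(zip(e.astype(int),h)))
    for sgn in(-1,1):
        k=q[q[:,1]*sgn>0]
        if len(k): i=k[:,0].argsort()[-6:]; print(k[i])
f=np.load('pics/s2.npz');P=pts('side',f['d']);s=bot.read_state();M=R.from_rotvec(s['orientation']).as_matrix()
L=(P-s['ee_pos'])@M*1000
for v in range(58,95,3): print(v,' '.join('%4d/%3d/%3d'%tuple(L[v,u]) if np.isfinite(L[v,u,0]) and np.abs(L[v,u]).max()<199 else '-' for u in range(290,350,5)))
E
```

```text
s1 664
[(np.int64(-140), np.int64(69)), (np.int64(-134), np.int64(18)), (np.int64(-128), np.int64(19)), (np.int64(-122), np.int64(19)), (np.int64(-116), np.int64(21)), (np.int64(-110), np.int64(22)), (np.int64(-104), np.int64(37)), (np.int64(-98), np.int64(47)), (np.int64(-92), np.int64(59)), (np.int64(-86), np.int64(51)), (np.int64(-80), np.int64(44)), (np.int64(-74), np.int64(50)), (np.int64(-68), np.int64(40)), (np.int64(-62), np.int64(46)), (np.int64(-56), np.int64(43)), (np.int64(-50), np.int64(38)), (np.int64(-44), np.int64(34)), (np.int64(-38), np.int64(7)), (np.int64(-32), np.int64(0)), (np.int64(-26), np.int64(0)), (np.int64(-20), np.int64(0)), (np.int64(-14), np.int64(0)), (np.int64(-8), np.int64(0))]
[[-41.  -41.4  18.8]
 [-40.9 -45.9  -2.5]
 [-39.  -38.5  16.7]
 [-37.7 -41.2  17.9]
 [-37.  -42.9  16.3]
 [-36.1 -38.5  16.4]]
[[-38.2  36.3   9.3]
 [-38.   35.    0.4]
 [-38.   39.8  18.4]
 [-37.9  36.6  -3.5]
 [-37.6  35.4 -12.8]
 [-36.5  35.8  10.6]]
t1 0
[(np.int64(-140), np.int64(0)), (np.int64(-134), np.int64(0)), (np.int64(-128), np.int64(0)), (np.int64(-122), np.int64(
[... 1371 characters left out ...]
18/ 39 - -111/ 14/  3 -122/ 13/ 29 -125/ 19/ 39 -124/ 29/ 39
76 -132/-73/ 38 -128/-63/ 33 -126/-53/ 32 -113/-35/  5 -126/-36/ 37 -126/-28/ 39 -124/-18/ 38 - -106/ 14/  4 -112/ 17/ 20 - -
79 -127/-74/ 39 - - - -114/-31/ 22 -110/-20/ 18 -  -93/ 11/-13 -100/ 14/  5 -105/ 19/ 18 - -
82 -121/-74/ 38 - - -  -97/-24/  0 -104/-20/ 17 -  -86/ 11/-14  -94/ 14/  4  -99/ 19/ 18 - -
85 - - - -  -91/-23/ -1  -98/-20/ 17 -  -80/ 11/-13  -92/ 11/ 13  -93/ 19/ 17 - -
88 - - - -  -83/-23/ -3  -93/-20/ 18 -  -74/ 11/-14  -85/ 11/ 12  -88/ 18/ 20 - -
91 - - - -  -77/-22/ -4  -86/-20/ 17 -  -68/ 11/-13  -80/ 11/ 14  -81/ 19/ 19 - -
94 - - - -  -68/-21/ -9  -80/-20/ 17 -  -61/ 11/-13  -75/ 10/ 15  -75/ 19/ 19 - -
```

step_arm(series=[[0,-0.8,2.7,1.1,0,0,0.9],[0,-2.3,8.1,3.4,0,0,0.9],[0,-3.8,13.5,5.6,0,0,0.9],[0,-5.2,18.5,7.6,0,0,0.9],[0.1,-6.13,21.65,9,0,-0.2,0.9],[0.1,-6.13,21.65,9,0,-0.2,0.9],[0.1,-6.13,21.65,9,0,-0.2,0.9]])

```text
t: 5.8
ee_pos: [0.5392, -0.0716, 0.1822]
orientation: [1.096, 1.281, -1.1]
wrist_force: [0.3, -0.3, -1.3]
gripper_width: 0.022
```

```bash
python3 - <<'E'
from h import *
st();go(.541,-.0717,.13,8.7)
s=bot.read_state();M=R.from_rotvec(s['orientation']).as_matrix()
im,d=save('side','s3');save('top','t3');P=pts('side',d)
L=(P-s['ee_pos'])@M*1000
m=(np.abs(L[...,1:])<16).all(-1)&(L[...,0]>-30)&(L[...,0]<65)
for a,b in((-28,-4),(3,20),(20,35),(35,48)):
    q=L[m&(L[...,0]>a)&(L[...,0]<b)];
    if len(q): print(a,b,len(q),np.percentile(q,[5,50,95],axis=0).round(1).tolist())
q=L[m];print('bottom x',np.percentile(q[:,0],99.5))
a=im[100:290,240:400];cv2.imwrite('pics/s3c.png',cv2.resize(a,None,fx=3,fy=3,interpolation=2)[:,:,::-1])
E
```

```text
t 5.8 p [ 0.5392 -0.0716  0.1822] yaw 8.67 tilt [-0.004  0.001 -1.   ] F [ 0.28 -0.28 -1.26] w 0.022 q [-0.17  0.13  2.04  0.    0.97 -0.33]
to (0.541, -0.0717, 0.13, 8.7) cm [5.22 0.2  0.04] deg [-0.03 -0.08  0.24]
-28 -4 187 [[-27.3, -12.6, 2.2], [-16.3, -2.9, 11.0], [-5.6, 9.6, 12.6]]
3 20 79 [[4.3, -8.4, 0.7], [11.1, -1.4, 7.2], [19.2, 7.1, 8.1]]
20 35 71 [[21.0, -8.4, -6.2], [27.3, -2.4, 7.0], [34.0, 6.1, 8.4]]
35 48 59 [[35.5, -8.4, -4.4], [41.2, -2.0, 7.0], [47.4, 6.4, 8.4]]
bottom x 59.711588695948706
```

View pics/s3c.png

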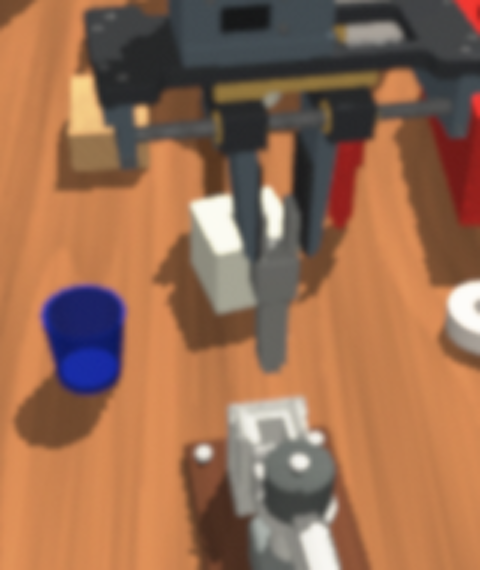

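step_arm(series=[[1.5,0.27,0.05,0,0,0.2,0.9],[3.0,0.27,0.05,0,0,0.2,0.9],[3.6,0.27,0.05,0,0,0.2,0.9],[3.6,0.27,0.05,0,0,0.2,0.9]])

```text
t: 6.4
ee_pos: [0.5417, -0.0711, 0.1458]
orientation: [1.097, 1.28, -1.097]
wrist_force: [0.7, -0.6, -0.6]
gripper_width: 0.0221
```

```bash
python3 - <<'E'
from h import *
st();go(.5418,-.0717,.084,8.7)
s=bot.read_state();M=R.from_rotvec(s['orientation']).as_matrix()
im,d=save('side','s4');P=pts('side',d)
L=(P-s['ee_pos'])@M*1000
m=(np.abs(L[...,1:])<16).all(-1)&(L[...,0]>-30)&(L[...,0]<65)
for a,b in((-28,-4),(3,20),(20,35),(35,48)):
    q=L[m&(L[...,0]>a)&(L[...,0]<b)];
    if len(q): print(a,b,len(q),np.percentile(q,[5,50,95],axis=0).round(1).tolist())
E
```

```text
t 6.4 p [ 0.5417 -0.0711  0.1458] yaw 8.73 tilt [-0.002  0.001 -1.   ] F [ 0.74 -0.58 -0.62] w 0.0221 q [-0.17  0.18  2.06  0.    0.9  -0.33]
to (0.5418, -0.0717, 0.084, 8.7) cm [6.18 0.01 0.07] deg [ 0.03 -0.09  0.08]
-28 -4 164 [[-26.9, -12.5, 1.0], [-15.6, -2.7, 11.1], [-5.5, 9.2, 12.6]]
3 20 73 [[4.5, -8.4, 0.5], [12.7, -2.4, 7.3], [19.0, 6.0, 8.6]]
20 35 65 [[21.3, -8.5, -6.5], [27.5, -2.4, 7.0], [34.5, 6.4, 9.0]]
35 48 58 [[35.7, -8.3, -5.2], [41.8, -1.9, 7.3], [47.5, 7.0, 8.6]]
```

Well aligned. Descending slowly, watching the force.

step_arm(series=[[1.0,0,0.07,0,0,0,0.9],[2.0,0,0.07,0,0,0,0.9],[3.0,0,0.07,0,0,0,0.9],[4.0,0,0.07,0,0,0,0.9]])

```text
t: 6.95
ee_pos: [0.542, -0.0718, 0.1055]
orientation: [1.097, 1.279, -1.096]
wrist_force: [0.2, -0.1, 0.4]
gripper_width: 0.022
```

```bash
python3 -c "
from h import *
st();go(.5418,-.0717,.086,8.7)"
```

```text
t 6.95 p [ 0.542  -0.0718  0.1055] yaw 8.73 tilt [-0.001  0.001 -1.   ] F [ 0.23 -0.15  0.38] w 0.022 q [-0.17  0.24  2.08  0.    0.82 -0.33]
to (0.5418, -0.0717, 0.086, 8.7) cm [ 1.95 -0.01 -0.01] deg [ 0.03 -0.08  0.05]
```

step_arm(series=[[1.0,0,0,0,0,0,0.9],[1.7,0,0,0,0,0,0.9],[2.1,0,0,0,0,0,0.9],[2.1,0,0,0,0,0,0.9]])

```text
t: 7.45
ee_pos: [0.5424, -0.0718, 0.0846]
orientation: [1.097, 1.279, -1.096]
wrist_force: [-0.5, -0.1, -0.3]
gripper_width: 0.0214
```

```bash
python3 -c "
from h import *
st();go(.5418,-.0717,.084,8.7)"
```

```text
t 7.45 p [ 0.5424 -0.0718  0.0846] yaw 8.73 tilt [-0.     0.001 -1.   ] F [-0.52 -0.14 -0.31] w 0.0214 q [-0.17  0.28  2.08  0.    0.78 -0.33]
to (0.5418, -0.0717, 0.084, 8.7) cm [ 0.06 -0.05 -0.02] deg [ 0.03 -0.07  0.01]
```

Press down a little to seat it, looking for a contact force.

step_arm(series=[[0.15,0,0,0,0,0,0.9],[0.3,0,0,0,0,0,0.9]])

```text
t: 7.7
ee_pos: [0.5445, -0.0723, 0.084]
orientation: [1.098, 1.275, -1.094]
wrist_force: [-4.9, -0.8, 37.2]
gripper_width: 0.0219
```

```bash
python3 -c "
from h import *
st()"
```

```text
t 7.7 p [ 0.5445 -0.0723  0.084 ] yaw 8.74 tilt [ 0.003  0.    -1.   ] F [-4.89 -0.76 37.17] w 0.0219 q [-0.17  0.28  2.08  0.    0.78 -0.33]
```

step_arm(series=[[-0.15,-0.2,0,0,0,0,0.9],[-0.15,-0.2,0,0,0,0,0.7],[-0.15,-0.2,0,0,0,0,0.6],[-0.15,-0.2,0,0,0,0,0.5],[-0.15,-0.2,0,0,0,0,0.4],[-0.15,-0.2,0,0,0,0,0.4]])

```text
t: 8.45
ee_pos: [0.5425, -0.0726, 0.0854]
orientation: [1.098, 1.275, -1.094]
wrist_force: [0.4, -0.1, 0.1]
gripper_width: 0.0547
```

```bash
python3 -c "
from h import *
st()"
```

```text
t 8.45 p [ 0.5425 -0.0726  0.0854] yaw 8.74 tilt [ 0.003  0.    -1.   ] F [ 0.43 -0.06  0.09] w 0.0547 q [-0.18  0.27  2.08  0.    0.78 -0.33]
```

step_arm(series=[[-3,0,0,0,0,0,0.4],[-7,0,0,0,0,0,0.4],[-10,0,0,0,0,0,0.6],[-12,0,0,0,0,0,1],[-12,4,0,0,0,0,1],[-12,9,0,0,0,0,1]])

```text
t: 9.2
ee_pos: [0.632, -0.0589, 0.2063]
orientation: [1.098, 1.274, -1.094]
wrist_force: [0.7, -0.3, 0.2]
gripper_width: 0.0178
```

```bash
python3 - <<'E'
from h import *
st()
o=np.array([.541,-.0717]);a=np.radians(8.7);X=np.array([np.cos(a),np.sin(a)]);Y=np.array([-np.sin(a),np.cos(a)])
for n,c in(('side','s5'),('top','t5')):
    im,d=save(n,c);P=pts(n,d).reshape(-1,3)
    l=np.c_[(P[:,:2]-o)@X,(P[:,:2]-o)@Y,P[:,2]]*1000
    q=l[(np.hypot(l[:,0],l[:,1])<30)]
    for z0,z1 in((80,105),(106,120),(120,150)):
        k=q[(q[:,2]>z0)&(q[:,2]<z1)]
        if len(k):print(n,z0,len(k),k.min(0).round(1),k.max(0).round(1),np.median(k,axis=0).round(1))
    k=q[(q[:,2]>108)&(q[:,2]<118)];print('block top',np.median(k[:,2]) if len(k) else 0)
im=np.load('pics/s5.npz')['im'][100:340,240:400];cv2.imwrite('pics/s5c.png',cv2.resize(im,None,fx=2.5,fy=2.5,interpolation=2)[:,:,::-1])
E
```

```text
t 9.2 p [ 0.632  -0.0589  0.2063] yaw 8.71 tilt [ 0.004  0.    -1.   ] F [ 0.7  -0.3   0.21] w 0.0178 q [-0.13  0.24  1.86  0.    1.04 -0.28]
side 80 119 [-12.  -13.9  80. ] [ 11.2   5.6 104.9] [ -2.1 -12.1  94.3]
side 106 127 [-12.  -14.  106.2] [ 10.6   9.4 119.8] [-1.000e-01 -9.300e+00  1.132e+02]
side 120 142 [-10.8 -11.6 120.1] [ 10.8   8.3 143.4] [  0.3  -6.4 136.3]
block top 113.43584450966779
block top 0
```

View pics/s5c.png

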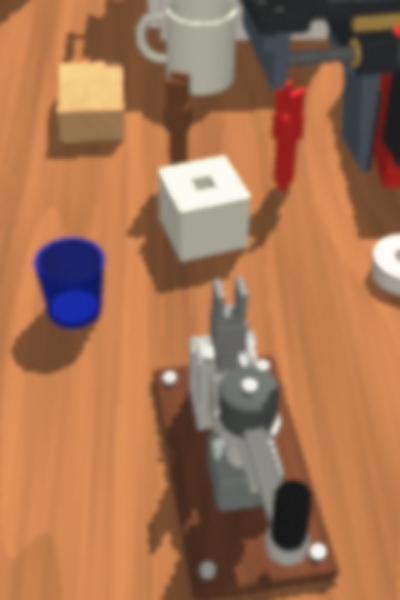

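View pics/t5.png

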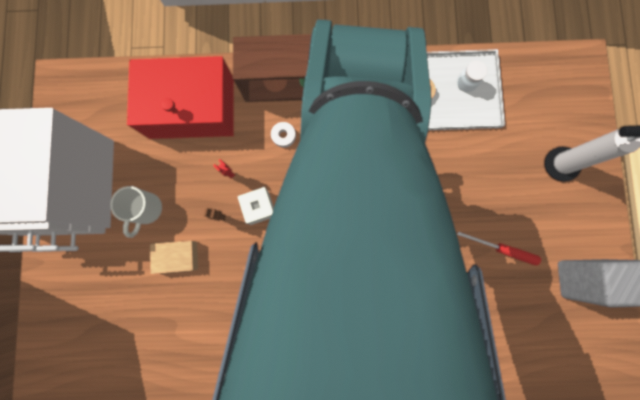

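```bash
cat >> h.py <<'E'
piv=np.array([.5508,-.141])
def arc(th,c,z=.07):
    "th wrench angle deg (start -80.7), c = TCP offset mm behind knob axis"
    t=np.radians(th);p=piv+.1*np.array([np.cos(t),np.sin(t)])+c/1000*np.array([-np.sin(t),np.cos(t)])
    go(round(p[0],4),round(p[1],4),z,th+90)
E
python3 -c "
from h import *
st();arc(-80.7,45,.2);arc(-80.7,45,.07)"
```

```text
t 9.3 p [ 0.6346 -0.0585  0.2057] yaw 8.77 tilt [ 0.005  0.    -1.   ] F [-2.49  0.29  0.83] w 0.0098 q [-0.13  0.25  1.85  0.    1.04 -0.28]
to (np.float64(0.6114), np.float64(-0.2324), 0.2, 9.299999999999997) cm [ 0.55 -4.94 16.84] deg [-0.53  0.02 -0.27]
to (np.float64(0.6114), np.float64(-0.2324), 0.07, 9.299999999999997) cm [13.55 -5.   16.83] deg [-0.53  0.02 -0.27]
```

step_arm(series=[[0,-1.2,4.2,0,0,-0.3,1],[0,-2.9,10,0,0,-0.3,1],[0,-4.4,15,-0.5,0,-0.3,1],[0.5,-4.95,16.84,-0.5,0,-0.3,1],[2,-4.95,16.84,-0.5,0,-0.3,1],[6,-5,16.84,-0.5,0,-0.3,1],[10,-5,16.84,-0.5,0,-0.3,1],[12.5,-5,16.84,-0.5,0,-0.3,1],[13.5,-5,16.84,-0.5,0,-0.3,1],[13.5,-5,16.84,-0.5,0,-0.3,1]])

```text
t: 10.55
ee_pos: [0.6113, -0.2315, 0.0701]
orientation: [1.088, 1.283, -1.09]
wrist_force: [-0.8, -0.1, 0.2]
gripper_width: 0.0004
```

```bash
python3 - <<'E'
from h import *
st();im,d=save('side','s6');P=pts('side',d)
s=bot.read_state();M=R.from_rotvec(s['orientation']).as_matrix();L=(P-s['ee_pos'])@M*1000
m=(np.abs(L[...,1])<28)&(np.abs(L[...,2])<28)&(L[...,0]<-30)&(L[...,0]>-75)
q=L[m];
for a in range(-75,-30,6):
    k=q[(q[:,0]>a)&(q[:,0]<a+6)]
    if len(k):print(a,len(k),k.min(0).round(1),k.max(0).round(1))
a=im[180:340,270:430];cv2.imwrite('pics/s6c.png',cv2.resize(a,None,fx=3.5,fy=3.5,interpolation=2)[:,:,::-1])
for c in(36,28,22): arc(-80.7,c)
E
```

```text
t 10.55 p [ 0.6113 -0.2315  0.0701] yaw 9.31 tilt [-0.001  0.    -1.   ] F [-0.82 -0.07  0.17] w 0.0004 q [-0.4   0.45  1.87 -0.    0.83 -0.56]
-75 49 [-74.9 -13.6 -14.8] [-69.1   8.9  18.7]
-69 49 [-68.9 -13.2  -6. ] [-63.1   9.9  19.2]
-63 52 [-62.9 -12.6  -9.5] [-57.1   8.4  18.9]
-57 52 [-56.9 -12.2 -13.3] [-51.1   7.6  18.4]
-51 50 [-50.8 -12.1 -13.6] [-45.2   6.9  18.9]
-45 38 [-44.8 -11.3 -13.5] [-39.    7.3  18.7]
-39 8 [-38.7  -6.5  16.4] [-36.1   3.7  19.1]
to (np.float64(0.6025), np.float64(-0.2339), 0.07, 9.299999999999997) cm [ 0.1  -0.95  0.04] deg [0.01 0.03 0.01]
to (np.float64(0.5946), np.float64(-0.2352), 0.07, 9.299999999999997) cm [ 0.1  -1.75  0.04] deg [0.01 0.03 0.01]
to (np.float64(0.5887), np.float64(-0.2361), 0.07, 9.299999999999997) cm [ 0.1  -2.35  0.04] deg [0.01 0.03 0.01]
```

View pics/s6c.png

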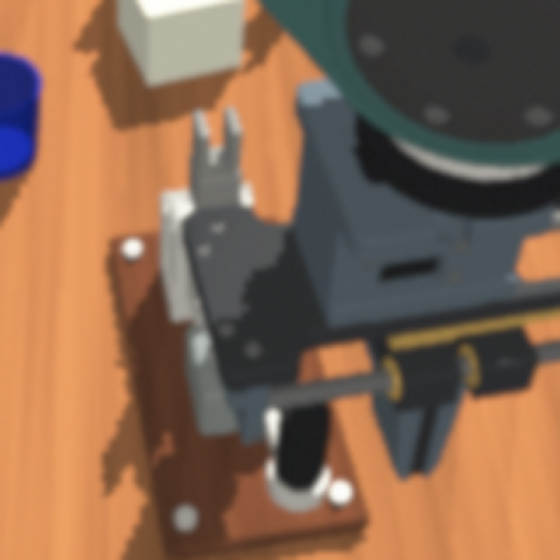

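step_arm(series=[[0,-0.8,0.04,0,0,0,1],[0,-1.6,0.04,0,0,0,1],[0,-2.1,0.04,0,0,0,1],[0,-2.4,0.04,0,0,0,1]])

```text
t: 11.1
ee_pos: [0.5881, -0.2365, 0.0714]
orientation: [1.089, 1.281, -1.089]
wrist_force: [1.6, 0.2, 1.0]
gripper_width: 0.0006
```

```bash
python3 - <<'E'
from h import *
st()
for k in(2,4,6,8): arc(-80.7-k,22)
E
```

```text
t 11.1 p [ 0.5881 -0.2365  0.0714] yaw 9.28 tilt [ 0.001 -0.001 -1.   ] F [1.61 0.23 0.98] w 0.0006 q [-0.42  0.42  1.91 -0.    0.81 -0.58]
to (np.float64(0.5853), np.float64(-0.2374), 0.07, 7.299999999999997) cm [ 0.14 -0.29  0.04] deg [ 1.98  0.05 -0.03]
to (np.float64(0.5819), np.float64(-0.2385), 0.07, 5.299999999999997) cm [ 0.14 -0.64  0.1 ] deg [ 3.98  0.05 -0.03]
to (np.float64(0.5785), np.float64(-0.2396), 0.07, 3.299999999999997) cm [ 0.14 -1.    0.15] deg [ 5.98  0.05 -0.03]
to (np.float64(0.5751), np.float64(-0.2405), 0.07, 1.2999999999999972) cm [ 0.14 -1.35  0.18] deg [ 7.98  0.05 -0.03]
```

step_arm(series=[[0.1,-0.3,0.04,2,0,0,1],[0.1,-0.65,0.1,4,0,0,1],[0.1,-1.0,0.15,6,0,0,1]])

```text
t: 11.48
ee_pos: [0.5791, -0.2397, 0.0706]
orientation: [1.169, 1.232, -1.168]
wrist_force: [6.5, 2.4, -0.2]
gripper_width: 0.0008
```

```bash
python3 - <<'E'
from h import *
st()
for k in(8,10,12): arc(-80.7-k,22)
E
```

```text
t 11.47 p [ 0.5791 -0.2397  0.0706] yaw 3.12 tilt [ 0.002 -0.001 -1.   ] F [ 6.49  2.43 -0.2 ] w 0.0008 q [-0.43  0.41  1.93  0.    0.81 -0.48]
to (np.float64(0.5751), np.float64(-0.2405), 0.07, 1.2999999999999972) cm [ 0.06 -0.41  0.06] deg [ 1.82  0.06 -0.13]
to (np.float64(0.5716), np.float64(-0.2413), 0.07, -0.7000000000000028) cm [ 0.06 -0.76  0.12] deg [ 3.82  0.06 -0.13]
to (np.float64(0.5681), np.float64(-0.2419), 0.07, -2.700000000000003) cm [ 0.06 -1.11  0.16] deg [ 5.82  0.06 -0.13]
```

step_arm(series=[[0.05,-0.4,0.06,1.8,0,0,1],[0.05,-0.7,0.1,3.5,0,0,1]])

```text
t: 11.72
ee_pos: [0.5733, -0.2413, 0.0706]
orientation: [1.217, 1.2, -1.213]
wrist_force: [8.3, 2.5, 0.4]
gripper_width: 0.0005
```

```bash
python3 - <<'E'
from h import *
st()
for k in(12,14,16): arc(-80.7-k,22)
E
```

```text
t 11.72 p [ 0.5733 -0.2413  0.0706] yaw -0.53 tilt [ 0.005 -0.001 -1.   ] F [8.33 2.45 0.35] w 0.0005 q [-0.44  0.4   1.94  0.    0.8  -0.43]
to (np.float64(0.5681), np.float64(-0.2419), 0.07, -2.700000000000003) cm [ 0.05 -0.52  0.06] deg [ 2.17  0.08 -0.27]
to (np.float64(0.5645), np.float64(-0.2425), 0.07, -4.700000000000003) cm [ 0.05 -0.88  0.13] deg [ 4.17  0.07 -0.27]
to (np.float64(0.561), np.float64(-0.2429), 0.07, -6.700000000000003) cm [ 0.05 -1.23  0.17] deg [ 6.17  0.07 -0.28]
```

step_arm(series=[[0.05,-0.4,0.05,2,0,-0.2,1],[0.05,-0.7,0.1,3.5,0,-0.2,1]])

```text
t: 11.98
ee_pos: [0.5676, -0.2425, 0.0706]
orientation: [1.263, 1.169, -1.261]
wrist_force: [9.0, 1.4, 0.7]
gripper_width: 0.0004
```

```bash
python3 - <<'E'
from h import *
st()
for k in(16,18,20): arc(-80.7-k,22)
E
```

```text
t 11.97 p [ 0.5676 -0.2425  0.0706] yaw -4.19 tilt [ 0.004 -0.002 -1.   ] F [9.02 1.41 0.65] w 0.0004 q [-0.44  0.39  1.95 -0.    0.8  -0.37]
to (np.float64(0.561), np.float64(-0.2429), 0.07, -6.700000000000003) cm [ 0.05 -0.65  0.09] deg [ 2.51  0.09 -0.24]
to (np.float64(0.5574), np.float64(-0.2432), 0.07, -8.700000000000003) cm [ 0.05 -1.01  0.15] deg [ 4.51  0.08 -0.24]
to (np.float64(0.5539), np.float64(-0.2433), 0.07, -10.700000000000003) cm [ 0.05 -1.36  0.18] deg [ 6.51  0.08 -0.24]
```

step_arm(series=[[0.05,-0.4,0.05,2,0,-0.2,1],[0.05,-0.75,0.1,3.5,0,-0.2,1]])

```text
t: 12.22
ee_pos: [0.5615, -0.2433, 0.0706]
orientation: [1.309, 1.137, -1.307]
wrist_force: [9.9, 1.4, -0.6]
gripper_width: 0.0008
```

```bash
python3 - <<'E'
from h import *
st()
for k in(20,22,24): arc(-80.7-k,22)
E
```

```text
t 12.22 p [ 0.5615 -0.2433  0.0706] yaw -7.83 tilt [ 0.004 -0.002 -1.   ] F [ 9.86  1.38 -0.61] w 0.0008 q [-0.45  0.39  1.96 -0.    0.79 -0.31]
to (np.float64(0.5539), np.float64(-0.2433), 0.07, -10.700000000000003) cm [ 0.06 -0.75  0.11] deg [ 2.87  0.1  -0.23]
to (np.float64(0.5503), np.float64(-0.2434), 0.07, -12.700000000000003) cm [ 0.06 -1.11  0.17] deg [ 4.87  0.1  -0.23]
to (np.float64(0.5467), np.float64(-0.2433), 0.07, -14.700000000000003) cm [ 0.05 -1.47  0.21] deg [ 6.87  0.1  -0.23]
```

Force is at 9.9 N and rising. From here I'll go one row at a time.

step_arm(series=[[0.05,-0.5,0.07,2,0,-0.2,1]])

```text
t: 12.35
ee_pos: [0.5579, -0.2436, 0.0707]
orientation: [1.336, 1.117, -1.335]
wrist_force: [9.4, 1.3, -2.3]
gripper_width: 0.0003
```

```bash
python3 - <<'E'
from h import *
st()
for k in(20,22,24): arc(-80.7-k,22)
E
```

```text
t 12.35 p [ 0.5579 -0.2436  0.0707] yaw -9.98 tilt [ 0.003 -0.003 -1.   ] F [ 9.36  1.34 -2.3 ] w 0.0003 q [-0.45  0.38  1.97 -0.    0.79 -0.27]
to (np.float64(0.5539), np.float64(-0.2433), 0.07, -10.700000000000003) cm [ 0.06 -0.4   0.04] deg [ 0.72  0.12 -0.22]
to (np.float64(0.5503), np.float64(-0.2434), 0.07, -12.700000000000003) cm [ 0.06 -0.76  0.11] deg [ 2.72  0.12 -0.22]
to (np.float64(0.5467), np.float64(-0.2433), 0.07, -14.700000000000003) cm [ 0.06 -1.11  0.16] deg [ 4.72  0.11 -0.22]
```

step_arm(series=[[0.05,-0.4,0.06,1.5,0,-0.2,1]])

```text
t: 12.48
ee_pos: [0.5553, -0.2438, 0.0706]
orientation: [1.357, 1.102, -1.356]
wrist_force: [10.9, 2.3, -2.4]
gripper_width: 0.0007
```

```bash
python3 - <<'E'
from h import *
st()
for k in(22,24): arc(-80.7-k,22)
E
```

```text
t 12.47 p [ 0.5553 -0.2438  0.0706] yaw -11.64 tilt [ 0.003 -0.003 -1.   ] F [10.89  2.26 -2.44] w 0.0007 q [-0.45  0.38  1.97 -0.    0.79 -0.25]
to (np.float64(0.5503), np.float64(-0.2434), 0.07, -12.700000000000003) cm [ 0.06 -0.5   0.06] deg [ 1.06  0.12 -0.21]
to (np.float64(0.5467), np.float64(-0.2433), 0.07, -14.700000000000003) cm [ 0.06 -0.86  0.12] deg [ 3.06  0.12 -0.21]
```

step_arm(series=[[0.05,-0.4,0.06,1.5,0,-0.2,1]])

```text
t: 12.6
ee_pos: [0.5528, -0.2439, 0.0707]
orientation: [1.377, 1.086, -1.377]
wrist_force: [10.9, 0.8, -1.1]
gripper_width: 0.0002
```

```bash
python3 - <<'E'
from h import *
st()
for k in(22,24): arc(-80.7-k,22)
E
```

```text
t 12.6 p [ 0.5528 -0.2439  0.0707] yaw -13.29 tilt [ 0.003 -0.003 -1.   ] F [10.92  0.84 -1.13] w 0.0002 q [-0.45  0.38  1.97 -0.    0.79 -0.22]
to (np.float64(0.5503), np.float64(-0.2434), 0.07, -12.700000000000003) cm [ 0.07 -0.26  0.01] deg [-0.59  0.13 -0.2 ]
to (np.float64(0.5467), np.float64(-0.2433), 0.07, -14.700000000000003) cm [ 0.07 -0.61  0.08] deg [ 1.41  0.13 -0.2 ]
```

step_arm(series=[[0.05,-0.4,0.06,1,0,-0.2,1]])

```text
t: 12.72
ee_pos: [0.5503, -0.244, 0.0707]
orientation: [1.392, 1.075, -1.391]
wrist_force: [11.2, 1.5, -2.1]
gripper_width: 0.0003
```

```bash
python3 - <<'E'
from h import *
st()
for k in(24,26): arc(-80.7-k,22)
E
```

```text
t 12.72 p [ 0.5503 -0.244   0.0707] yaw -14.43 tilt [ 0.003 -0.003 -1.   ] F [11.16  1.53 -2.14] w 0.0003 q [-0.46  0.37  1.98 -0.    0.79 -0.2 ]
to (np.float64(0.5467), np.float64(-0.2433), 0.07, -14.700000000000003) cm [ 0.07 -0.37  0.03] deg [ 0.27  0.13 -0.2 ]
to (np.float64(0.5431), np.float64(-0.2431), 0.07, -16.700000000000003) cm [ 0.07 -0.72  0.1 ] deg [ 2.27  0.12 -0.2 ]
```

step_arm(series=[[0.05,-0.4,0.05,1,0,-0.2,1]])

```text
t: 12.85
ee_pos: [0.548, -0.2438, 0.0707]
orientation: [1.406, 1.064, -1.405]
wrist_force: [10.0, -0.2, -2.5]
gripper_width: 0.0
```

```bash
python3 - <<'E'
from h import *
st()
for k in(26,28): arc(-80.7-k,22)
E
```

```text
t 12.85 p [ 0.548  -0.2438  0.0707] yaw -15.56 tilt [ 0.003 -0.003 -1.   ] F [ 9.98 -0.17 -2.53] w 0.0 q [-0.46  0.37  1.98 -0.    0.78 -0.18]
to (np.float64(0.5431), np.float64(-0.2431), 0.07, -16.700000000000003) cm [ 0.07 -0.49  0.06] deg [ 1.14  0.12 -0.21]
to (np.float64(0.5396), np.float64(-0.2428), 0.07, -18.700000000000003) cm [ 0.07 -0.83  0.13] deg [ 3.14  0.12 -0.21]
```

step_arm(series=[[0.05,-0.4,0.06,1.2,0,-0.2,1]])

```text
t: 12.98
ee_pos: [0.5453, -0.2436, 0.0706]
orientation: [1.422, 1.051, -1.422]
wrist_force: [8.0, 0.5, -1.5]
gripper_width: 0.0003
```

```bash
python3 - <<'E'
from h import *
st()
for k in(28,): arc(-80.7-k,22)
E
```

```text
t 12.97 p [ 0.5453 -0.2436  0.0706] yaw -16.89 tilt [ 0.002 -0.003 -1.   ] F [ 7.97  0.46 -1.45] w 0.0003 q [-0.46  0.37  1.99 -0.    0.78 -0.16]
to (np.float64(0.5396), np.float64(-0.2428), 0.07, -18.700000000000003) cm [ 0.06 -0.57  0.09] deg [ 1.81  0.12 -0.17]
```

step_arm(series=[[0.05,-0.35,0.06,1.2,0,-0.2,1]])

```text
t: 13.1
ee_pos: [0.5426, -0.2434, 0.0705]
orientation: [1.438, 1.039, -1.44]
wrist_force: [5.6, -0.4, 1.1]
gripper_width: 0.0003
```

```bash
python3 - <<'E'
from h import *
st()
E
```

```text
t 13.1 p [ 0.5426 -0.2434  0.0705] yaw -18.22 tilt [ 0.001 -0.002 -1.   ] F [ 5.64 -0.45  1.07] w 0.0003 q [-0.46  0.36  1.99 -0.    0.78 -0.14]
```

Force fell from 11.2 to 5.6 N, so it has broken over. Backing off now.

step_arm(series=[[0,0.6,0,0,0,0,1],[0,1.8,0,0,0,0,1],[0,4,0,0,0,0,1],[0,7,0,0,0,0,1],[-1,8,0,0,0,0,1],[-5,8,0,0,0,0,1],[-10,8,0,0,0,0,1],[-14,8,0,0,0,0,1],[-15,12,0,0,0,0,1],[-15,15,0,0,0,0,1]])

```text
t: 14.35
ee_pos: [0.6861, -0.2905, 0.2229]
orientation: [1.439, 1.037, -1.438]
wrist_force: [-1.0, 0.3, -0.1]
gripper_width: 0.0005
```

```bash
python3 - <<'E'
from h import *
st()
o=np.array([.541,-.0717]);a=np.radians(8.7);X=np.array([np.cos(a),np.sin(a)]);Y=np.array([-np.sin(a),np.cos(a)])
im,d=save('side','s7');im,d=save('side','s7');P=pts('side',d).reshape(-1,3)
for c in('s0','s5','s7'):
    d=np.load('pics/%s.npz'%c.replace('s0','side0'))['d'];P=pts('side',d).reshape(-1,3)
    l=np.c_[(P[:,:2]-o)@X,(P[:,:2]-o)@Y,P[:,2]]*1000
    k=l[(np.hypot(l[:,0],l[:,1])<30)&(l[:,2]>120)]
    if len(k):print(c,'prongs',k.min(0).round(1),k.max(0).round(1))
    j=l[(l[:,2]>63)&(l[:,2]<69)&(l[:,0]<-4)&(l[:,0]>-14)&(l[:,1]<-12)&(l[:,1]>-42)];print(' carriage y',np.percentile(j[:,1],[2,50,98]).round(1),len(j))
    h=l[(np.hypot(l[:,0],l[:,1]+70)<20)&(l[:,2]>110)]; p=h[h[:,2]>118.6];print(' hub',np.median(h[:,2]).round(2),'pin',np.sort(h[:,2])[-8:].round(1))
    kn=P[(P[:,2]>.137)&(P[:,2]<.146)&(np.hypot(*(P[:,:2]-piv).T)<.115)&(np.hypot(*(P[:,:2]-piv).T)>.085)];print(' knob',kn.mean(0).round(4) if len(kn) else None, np.degrees(np.arctan2(*(kn.mean(0)[:2]-piv)[::-1])).round(1) if len(kn) else '')
a=im[180:340,250:410];cv2.imwrite('pics/s7c.png',cv2.resize(a,None,fx=3.5,fy=3.5,interpolation=2)[:,:,::-1])
E
```

```text
t 14.35 p [ 0.6861 -0.2905  0.2229] yaw -18.23 tilt [ 0.003 -0.003 -1.   ] F [-1.04  0.32 -0.13] w 0.0005 q [-0.43  0.4   1.61 -0.    1.12 -0.11]
 carriage y [-32.1 -21.8 -14.1] 18
 hub 116.24 pin [119.5 119.6 119.6 119.7 119.7 119.9 120.2 120.4]
 knob [ 0.5666 -0.2409  0.1409] -81.0
s5 prongs [-10.8 -29.9 120.1] [ 29.1  28.1 365.1]
 carriage y [-32.5 -22.2 -13.7] 18
 hub 116.15 pin [119.6 119.7 119.7 119.7 119.9 120.1 120.2 121.1]
 knob [ 0.5665 -0.241   0.1409] -81.1
s7 prongs [-10.8  -9.7 120.1] [ 10.9   9.8 143.3]
 carriage y [-30.1 -19.3 -13.1] 22
 hub 116.0 pin [119.5 119.5 119.6 119.6 119.7 119.7 120.2 121.1]
 knob [ 0.5296 -0.2402  0.1408] -102.0
```

View pics/s7c.png

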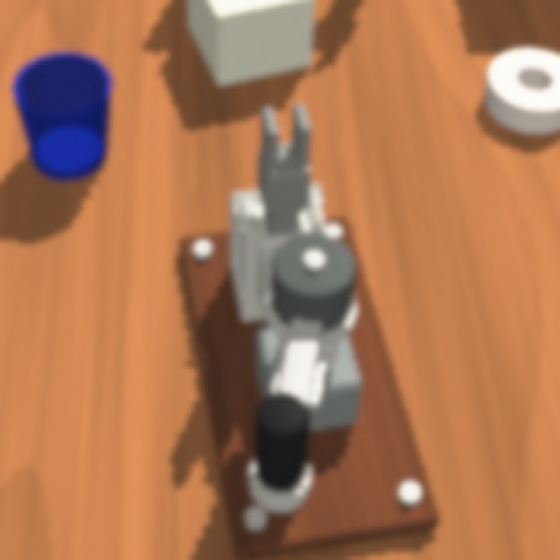

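View pics/s7.png

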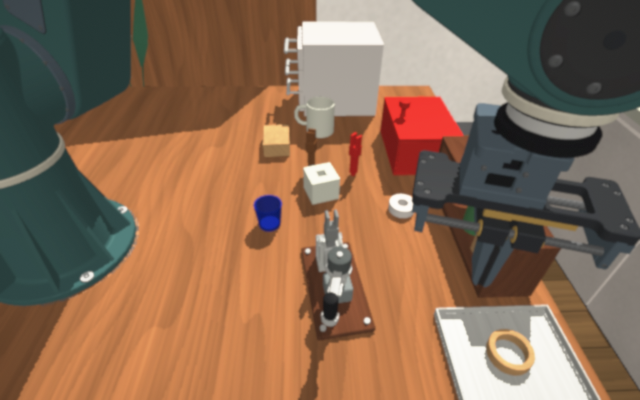

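```bash
python3 - <<'E'
from h import *
st()
o=np.array([.541,-.0717]);a=np.radians(8.7);X=np.array([np.cos(a),np.sin(a)]);Y=np.array([-np.sin(a),np.cos(a)])
im,d=save('top','t7')
for c in('top0','t7'):
    d=np.load('pics/%s.npz'%c)['d'];P=pts('top',d).reshape(-1,3)
    l=np.c_[(P[:,:2]-o)@X,(P[:,:2]-o)@Y,P[:,2]]*1000
    j=l[(abs(l[:,0])<11)&(l[:,1]<-11)&(l[:,1]>-44)]
    j=j[np.argsort(j[:,1])]
    r=j[(j[:,2]>71)];q=j[(j[:,2]>60)&(j[:,2]<80)]
    print(c,len(r),'ridge',r[:,1].min() if len(r) else 0,np.median(r[:,1]) if len(r) else 0,'rear',np.sort(q[:,1])[:8].round(1) if len(q) else '')
a=im[150:240,310:450];cv2.imwrite('pics/t7c.png',cv2.resize(a,None,fx=5,fy=5,interpolation=2)[:,:,::-1])
E
```

```text
t 14.45 p [ 0.6864 -0.2905  0.2211] yaw -18.21 tilt [ 0.001 -0.003 -1.   ] F [-0.81 -0.39 -0.73] w 0.0006 q [-0.43  0.4   1.61 -0.    1.12 -0.11]
top0 20 ridge -20.16505651512157 -17.308341135189558 rear [-33.4 -33.2 -32.8 -32.7 -32.4 -32.2 -32.1 -31.8]
t7 10 ridge -16.699154004915346 -15.142215896907762 rear [-29.8 -29.7 -29.7 -29.3 -29.  -28.9 -28.5 -28.1]
```

View pics/t7c.png

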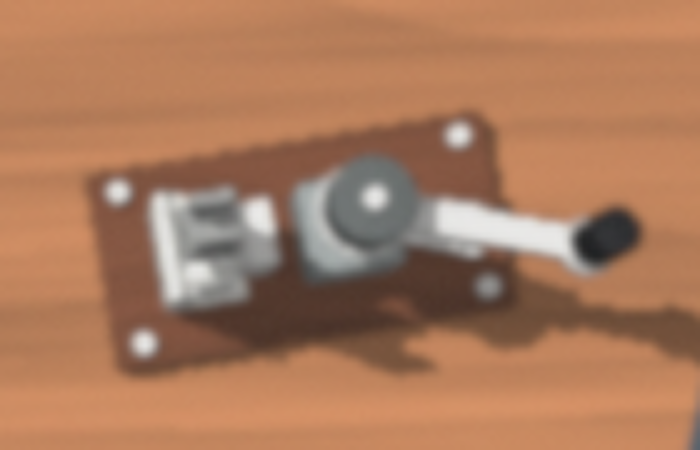

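The jaw moved about 3.5 mm in the top view (its rear edge went from -33.4 to -29.8). The tool is upright and home, the pin is down, and the robot is clear.

```bash
python3 -c "
from bench import bot
print(bot.close_job())"
```

```text
the job is handed in; nothing more can be done
None
```

I seated the tool fully home in the socket, turned the wrench clockwise to its click, backed off at once and handed the job in. That took about 14.5 s of the 64 s allowed. No verdict was reported, so the figures below are my own last checks.

- **Tool:** the prong tops measure 143 mm above the table, exactly the fully-home height. The tool is centred on the socket to within about 1 mm and upright.
- **Wrench:** force at the knob rose to 11.2 N, then fell to 8.0 and 5.6 N. After I let go, the knob sprang back by roughly 9 mm. The pin is back at its starting height of about 120 mm.
- **Jaw:** it was drawn up about 3.5 mm in the top view (rear edge and ridge), inside the 3.0 to 4.4 mm limit. The side view is coarser and gave 2.2 to 2.9 mm, which disagrees; I trusted the top view.
- **Surroundings:** the votive and the look-alikes look undisturbed in the side view. The robot stood well clear, with no contact force.
- **Finger length:** in the camera data the fingertips end about 38 mm short of the reported TCP. The grip was therefore on the prongs rather than the block, and I lowered the fingers by that amount for the knob push.
- **Seating force:** pressing the tool home briefly gave 37 N at the wrist, close to the 40 N limit on the arm and gripper body. The force went through the fingers and the held tool.

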